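Balance check: zero, load the check weights, stamp the record card

ROBOT

A 7-joint arm with a two-finger parallel gripper is mounted at the origin on the work surface. World frame = base frame: x ahead of the robot, y to its left, z up, the work surface at z = 0. Lengths are in m, angles in rad, forces in N, time in s.
With the tool pointing down it reaches from about 0.4 to 0.875 m from the base axis. Payload 19.3 kg.
Tool frame: the origin (TCP) lies at the very end of the fingers, on their centre line; the grasp point (between the pads) lies 19 mm behind it; z points along the fingers, y is the direction in which the jaws open and shut (so a half turn about z gives the same grasp; the last joint's range is limited). The gripper opens to 85 mm and grips with 20 to 120 N. Pads are 22 mm wide; open, the fingers measure 114 mm over their backs; the gripper's body (76 mm by 85 mm) begins 54 mm behind the grasp point. The pads swing forward as they close: fully open they stand 13 mm farther back than shut.
Start: joints at [-1.307, 0.521, -0.036, 1.599, 0.021, 1.021, -0.113], TCP at [0.205, 0.59, 0.231] pointing down, gripper open.
Joint ranges: [-2.91, 2.91], [-0.3, 2.13], [-1.5, 1.42], [0.17, 2.43], [-1.26, 4.41], [0.16, 1.93], [-2.52, 2.52]. Speed limits (rad/s): [1.89, 1.89, 2.39, 2.39, 3.01, 3.01, 3.01].

INTERFACE

Orientations are given as [roll, pitch, yaw] about the fixed x, y, z axes, in that order (R = Rz(yaw) Ry(pitch) Rx(roll)).
In Python, from workcell import bot, vision, job_done gives the robot as it stands.
- The arm moves only by the tool arm_command, never from a script. Its arguments are lists of equal length, an entry for each row: "gripper": the finger opening in cm, from 0 to 8.54; "slide": the shift along the tool's x, y, z in cm, a list of three; "turn": the turn, a rotation vector about the tool's x, y, z in degrees, a list of three. A call has 1 to 5 rows; each row is the pose to reach, as a shift and turn from the pose commanded when the call began, along the tool's axes at that moment; what a row does not reach only later rows make up. A row lasts 1/8 s, in which the tool goes at most 62.5 mm and 10.7 degrees, less where a joint would pass 70% of its speed; a pose out of reach is approached as far as the arm can. A call with a gripper value outside its range is refused whole. The fingers move at their own pace and stop on an object; "force" is the grip in N (left out, the last holds). Time passes only in rows, so rows that repeat a pose let the fingers close. It gives the time, the measured TCP pose, the force and the opening at its end, in the units of the state.
- bot.observe(): the state, without advancing time (a new reading comes with each control period).
- vision.grab_frame(name): name is "side" or "top"; returns the picture (480x640x3 uint8, blue, green, red); there is no depth.
- vision.camera_model(name): a dict with "mtx" (3x3 intrinsics, pixels), "T" (4x4, takes a point from camera to world coordinates). Camera axes: x right, y down, z forward; pixel columns grow to the right and rows downward; lengths in m; the calibration is good to about 2 mm. A picture is of the moment at which its call begins. camera_model takes no time and is no camera call.
- job_done(): hands the job in, once; it reports no verdict.
The state is a dict: "clock": time; "qpos": joint angles; "qd": joint speeds; "joint_efforts": joint torques, N m; "position": TCP position; "tool_rot": TCP orientation; "force": force on the tool from outside, world axes, zero at the start; "moment": the same for the moment, N m; "grip_width": finger opening in m.
Only numpy, scipy, OpenCV 4.12 (cv2) and the standard library are available. Lean on these libraries where they do the work, as an engineer would, in place of code of your own. Each camera call takes 0.05 s, during which the arm holds its last target. There are 200 camera calls.

TASK

Do the balance check: first turn the zero knob until its red pointer is on the green zero mark while the weighing pot is still empty, then stand every steel weight upright on the floor of the pot, one in the middle and the others round it. When all are in, stamp the card: press the stamp squarely in the middle of the blue ring until the sprung plate gives about half its travel and hold it a moment (not hard, never more than about 25 N), lift it straight off without sliding, and stand it back wholly on its round rest; leave the brass weight and the other things alone.

Things in the scene. Friction and masses are not known exactly. Their poses are not given: they have to be found in the camera images.
- w1_c (a point): Steel check weight: upright cylinder 34 mm in diameter and 30 mm tall, with a lifting knob 14 mm in diameter and 30 mm tall on top (60 mm overall, 200 g, all steel weights alike). This point is its centre, 30 mm above its underside; z up its axis. Five to seven of w1..w7 are present.
- w2_c (a point): Steel check weight: upright cylinder 34 mm in diameter and 30 mm tall, with a lifting knob 14 mm in diameter and 30 mm tall on top (60 mm overall, 200 g, all steel weights alike). This point is its centre, 30 mm above its underside; z up its axis. Five to seven of w1..w7 are present.
- w3_c (a point): Steel check weight: upright cylinder 34 mm in diameter and 30 mm tall, with a lifting knob 14 mm in diameter and 30 mm tall on top (60 mm overall, 200 g, all steel weights alike). This point is its centre, 30 mm above its underside; z up its axis. Five to seven of w1..w7 are present.
- w4_c (a point): Steel check weight: upright cylinder 34 mm in diameter and 30 mm tall, with a lifting knob 14 mm in diameter and 30 mm tall on top (60 mm overall, 200 g, all steel weights alike). This point is its centre, 30 mm above its underside; z up its axis. Five to seven of w1..w7 are present.
- w5_c (a point): Steel check weight: upright cylinder 34 mm in diameter and 30 mm tall, with a lifting knob 14 mm in diameter and 30 mm tall on top (60 mm overall, 200 g, all steel weights alike). This point is its centre, 30 mm above its underside; z up its axis. Five to seven of w1..w7 are present.
- w6_c (a point): Steel check weight: upright cylinder 34 mm in diameter and 30 mm tall, with a lifting knob 14 mm in diameter and 30 mm tall on top (60 mm overall, 200 g, all steel weights alike). This point is its centre, 30 mm above its underside; z up its axis. Five to seven of w1..w7 are present.
- w7_c (a point): Steel check weight: upright cylinder 34 mm in diameter and 30 mm tall, with a lifting knob 14 mm in diameter and 30 mm tall on top (60 mm overall, 200 g, all steel weights alike). This point is its centre, 30 mm above its underside; z up its axis. Five to seven of w1..w7 are present.
- brass_w_c (a point): Brass weight, a bystander standing among the steel ones: 42 mm in diameter and 30 mm tall with the same 14 x 30 mm knob (60 mm overall). Centre, 30 mm above its underside.
- pot_in (a point): Centre of the inner floor of the open round aluminium weighing pot fixed on the balance pan: inner diameter 114 mm, wall 3 mm, floor 72 mm above the table, rim 100 mm above the table. Seven weights fit only as one in the middle with six round it. Axes as the balance: the white balance housing (300 mm along x, 180 mm along y, top 55 mm above the table) is centred 58 mm to the -x side of this point; x and y are its edges, the knob lies towards -x.
- knob_grip (a point): Zero knob of the balance: a black bar 42 mm long, 12 mm wide and 30 mm tall, on a dial on the housing, its top 92 mm above the table. This point is on its upright axis, half-way up the bar (77 mm above the table). Its y axis runs along the bar towards the red pointer; the knob turns with these axes.
- zero_knob (a joint): Angle of the zero knob (rad): 0 when the red pointer is on the green zero mark (on the balance's +y side of the dial), positive anticlockwise seen from above; turns about 1.6 either way, stiff enough to stay where left (0.03 N m friction).
- card_mark (a point): Centre of the blue printed ring (49 mm outside, 41 mm inside diameter) on the record card, on the card's top face, 30 mm above the table. The card (88 mm square) is fixed on a black sprung plate that sinks up to 7 mm, about 1 mm for each 2 N, and springs back by itself, above a grey stand 110 mm square and 16 mm high.
- stamp_c (a point): Hand stamp standing upright: dark steel foot 36 mm in diameter and 16 mm high, wooden handle 20 mm in diameter above it, 78 mm overall, 150 g. This point is its centre, 39 mm above its face; z up its axis.
- stamp_face (a point): Centre of the underside (the face) of the stamp.
- stamp: The stamp as a whole; origin at the centre of its face, z up the handle.
- card_plate: The sprung plate with the card; origin at the centre of the card's top face.
- rest_c (a point): Centre of the round stamp rest, a thin flat black disc with a red edge, 76 mm in diameter, 1 mm thick, on the table.
- jar: Bystander: lidded jar, 64 mm in diameter, 90 mm tall; origin under its centre.
- beaker: Bystander: glass beaker, 68 mm in diameter, 90 mm tall; origin under its centre.
- carton: Bystander: cardboard carton 60 x 110 x 130 mm; origin under its centre.
Not all that is in view belongs to the job. Leave any pink or turquoise look-alike of the part that bears w7_c alone. Leave any orange or purple look-alike of the part that bears w5_c alone.

How it is judged:
On the way, in this order (a step that is already met when the one before it is completed fails the run):
1. the pointer is at zero with the pot still empty (value of joint zero_knob between -0.09 and 0.09 rad and horizontal distance between each of w1_c, w2_c, w3_c, w4_c, w5_c, w6_c, w7_c and pot_in above 0.05 m), for 0.2 s.
2. all steel weights stand in the pot, one in the middle (horizontal distance between each of w1_c, w2_c, w3_c, w4_c, w5_c, w6_c, w7_c and pot_in below 0.0415 m and height (world z) of w1_c between 0.098 and 0.106 m and angle between each of w1_c, w2_c, w3_c, w4_c, w5_c, w6_c, w7_c's own z axis and vertical below 0.1 rad and height (world z) of w2_c between 0.098 and 0.106 m and height (world z) of w3_c between 0.098 and 0.106 m and height (world z) of w4_c between 0.098 and 0.106 m and height (world z) of w5_c between 0.098 and 0.106 m and height (world z) of w6_c between 0.098 and 0.106 m and height (world z) of w7_c between 0.098 and 0.106 m and horizontal distance between any of w1_c, w2_c, w3_c, w4_c, w5_c, w6_c, w7_c and pot_in below 0.012 m), for 0.3 s.
3. the stamp is pressed squarely inside the ring, the plate 2.5 mm or more down (height (world z) of card_mark below 0.0275 m and contact force between stamp and card_plate above 3 N and horizontal distance between stamp_face and card_mark below 0.007 m and angle between stamp_face's own z axis and vertical below 0.1 rad), for 0.2 s.
At the end, for the whole second after the job is handed in: The pointer is within 0.09 rad of zero; every steel weight present stands upright (within 0.1 rad) on the pot floor, one of them within 12 mm of the pot's axis; the stamp stands upright and still on its rest, its centre within 22 mm of the rest's centre; the card plate is released (all of step 2 and value of joint zero_knob between -0.09 and 0.09 rad and horizontal distance between stamp_face and rest_c below 0.022 m and height (world z) of stamp_face below 0.005 m and angle between stamp_face's own z axis and vertical below 0.1 rad and linear speed of stamp below 0.02 m/s and height (world z) of card_mark above 0.029 m); the robot touches nothing.
It fails at once if the stamp presses the card outside the ring (more than 10 mm off its centre), or slides off (contact force between stamp and card_plate above 1 N and horizontal distance between stamp_face and card_mark above 0.01 m).
It fails at once if the stamp presses the card while tilted more than 0.15 rad (contact force between stamp and card_plate above 1 N and angle between stamp_face's own z axis and vertical above 0.15 rad).
It fails at once if the card is pressed with more than 30 N (contact force between stamp and card_plate above 30 N).
It fails at once if the brass weight, jar, beaker or carton is moved more than 40 mm or tipped (distance of any of brass_w_c, jar, beaker, carton from where it was at the start of the episode above 0.04 m or angle between any of brass_w_c, jar, beaker, carton's own z axis and vertical above 0.5 rad).
Of w1, w2, w3, w4, w5, w6, w7 only 5 to 7 are there at a start; the rules pass over those that are not, and their reading is None.
At some moment in a run one of w1, w2, w3, w4, w5, w6, w7, stamp may be knocked a few centimetres aside while the robot is not near it.
It also fails if it takes over 210 s, if anything falls off the work surface, if the arm or the gripper's body presses on something with over 40 N, if the wrist force passes 120 N, or if a joint passes its speed limit or range.

## Working session

There is one attempt and no reset: what is moved stays moved. The work goes in short steps, Python scripts to look and compute and a tool call to move; the robot and the scene stay as the last step left them, time stands still between calls to the robot, and variables do not carry over. Pictures are saved under pics/ and viewed, about 12 in all and at most 16, crops included, and the job is handed in when it is done.

Besides the shell and the picture viewer there is one more tool, called after "Request:" as name(argument=value, ...) on one line, values as JSON. arm_command: Moves the arm, as the interface text tells. Its arguments: {"type":"object","properties":{"gripper":{"type":"array","items":{"type":"number"}},"slide":{"type":"array","items":{"type":"array","items":{"type":"number"}}},"turn":{"type":"array","items":{"type":"array","items":{"type":"number"}}},"force":{"type":"number"}},"required":["gripper","slide","turn"]}

```bash
mkdir -p pics
python3 - <<'E'
from workcell import bot, vision
import cv2, numpy as np
np.set_printoptions(precision=4,suppress=True)
for n in("side","top"):
    cv2.imwrite(f"pics/{n}0.png",vision.grab_frame(n)); m=vision.camera_model(n); print(n,m["mtx"],m["T"])
print(bot.observe())
E
```

```text
side [[528.4989   0.     325.6113]
 [  0.     528.4989 237.7857]
 [  0.       0.       1.    ]] [[ 0.9053 -0.2907  0.3097  0.25  ]
 [-0.4245 -0.6406  0.6398 -0.7983]
 [ 0.0124 -0.7107 -0.7034  0.9124]
 [ 0.      0.      0.      1.    ]]
top [[613.1673   0.     322.7614]
 [  0.     613.1673 248.128 ]
 [  0.       0.       1.    ]] [[ 0.0259 -0.991   0.1312  0.4172]
 [-0.9992 -0.0296 -0.0265 -0.0312]
 [ 0.0301 -0.1304 -0.991   1.3357]
 [ 0.      0.      0.      1.    ]]
{'clock': 0.1, 'qpos': array([-1.3072,  0.5219, -0.0363,  1.5999,  0.0212,  1.0211, -0.1128]), 'qd': array([-0.0009,  0.0003,  0.0006, -0.0023, -0.0023,  0.0006, -0.0009]), 'joint_efforts': array([  0.0047, -92.8488,   1.9848, -37.0542,   0.0182,   0.0051,
        -0.    ]), 'position': array([0.2047, 0.5902, 0.2308]), 'tool_rot': array([-3.1406,  0.0001,  2.8078]), 'force': array([-0.8238,  0.0034,  0.1129]), 'moment': array([ 0.0399, -0.0304, -0.0023]), 'grip_width': 0.08541338716426046}
```

View pics/top0.png

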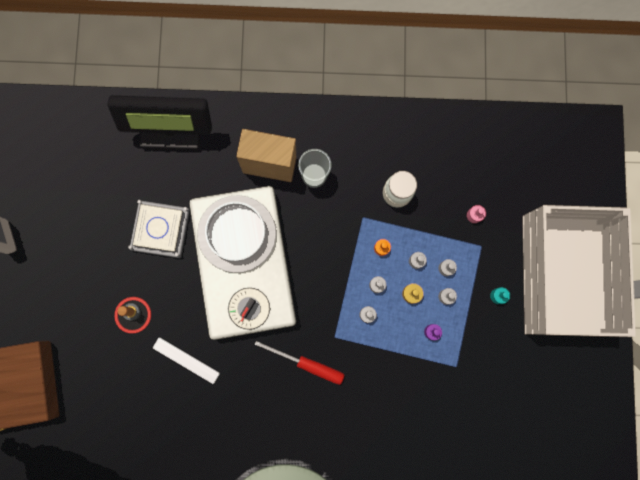

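View pics/side0.png

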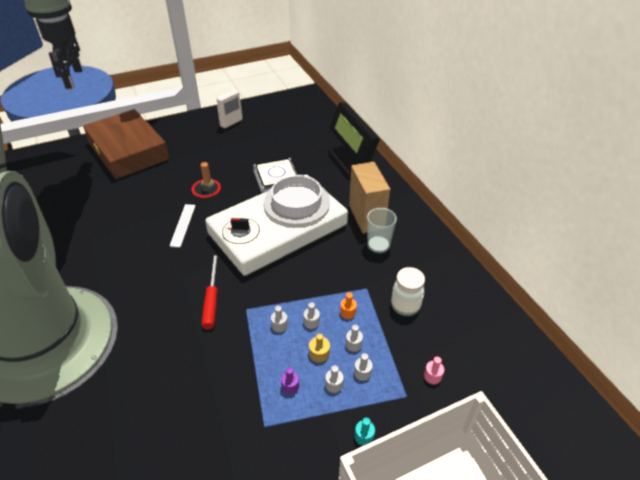

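Run:
```python
import cv2, numpy as np
t=cv2.imread("pics/top0.png"); s=cv2.imread("pics/side0.png")
def crop(im,x,y,w,h,k,n):
    c=cv2.resize(im[y:y+h,x:x+w],None,fx=k,fy=k,interpolation=cv2.INTER_CUBIC)
    for i in range(0,w,10): cv2.line(c,(i*k,0),(i*k,8 if i%50 else 20),(0,255,255),1)
    for i in range(0,h,10): cv2.line(c,(0,i*k),(8 if i%50 else 20,i*k),(0,255,255),1)
    cv2.imwrite(n,c)
crop(t,350,220,130,130,5 if 0 else 4,"pics/t_mat.png")
crop(t,110,180,190,145,4,"pics/t_bal.png")
crop(s,240,280,160,130,4,"pics/s_mat.png")
crop(s,180,140,180,130,4,"pics/s_bal.png")
for a,b,o in(("t_mat","s_mat","mat"),):
    A,B=cv2.imread(f"pics/{a}.png"),cv2.imread(f"pics/{b}.png")
```

```text
(no output)
```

View pics/t_mat.png

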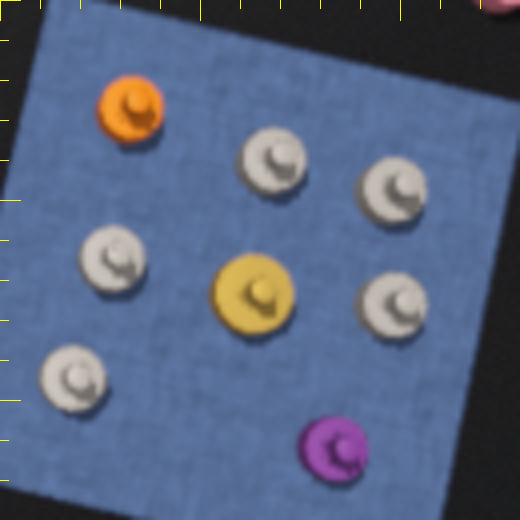

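View pics/t_bal.png

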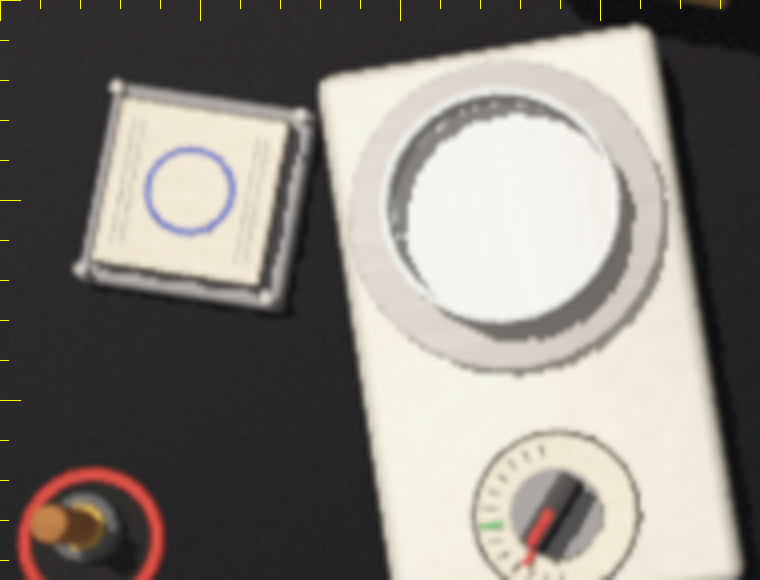

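View pics/s_mat.png

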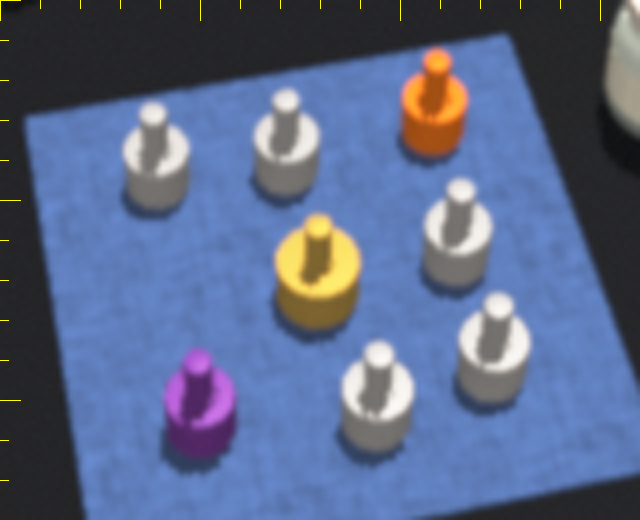

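View pics/s_bal.png

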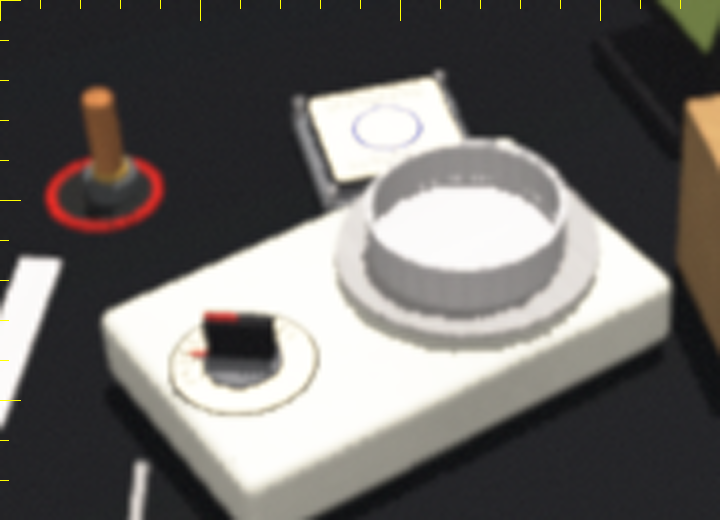

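```bash
cat > h.py <<'E'
import numpy as np, cv2
from workcell import bot, vision
np.set_printoptions(precision=4,suppress=True)
M={n:vision.camera_model(n) for n in("top","side")}
def ray(n,p):
    m=M[n]; d=m["T"][:3,:3]@np.linalg.solve(m["mtx"],[*p,1]); return m["T"][:3,3],d/np.linalg.norm(d)
def tri(pt,ps):
    (a,u),(b,v)=ray("top",pt),ray("side",ps); k=np.linalg.lstsq(np.c_[u,-v],b-a,rcond=None)[0]
    p,q=a+k[0]*u,b+k[1]*v; return (p+q)/2, np.linalg.norm(p-q)
def atz(n,p,z): a,d=ray(n,p); return a+d*(z-a[2])/d[2]
def proj(n,P):
    m=M[n]; c=m["T"][:3,:3].T@(np.asarray(P)-m["T"][:3,3]); u=m["mtx"]@c; return u[:2]/u[2]
E
python3 - <<'E'
from h import *
f=lambda p,o:(p[0]/4+o[0],p[1]/4+o[1])
for n,t,s,z in [("A",(281,151),(460,188),.06),("B",(402,181),(498,303),.06),("C",(402,299),(378,352),.06),("D",(117,254),(286,98),.06),("E",(77,374),(153,112),.06),("brass",(262,288),(318,222),.06)]:
    P,e=tri(f(t,(350,220)),f(s,(240,280))); print(n,P,e,atz("top",f(t,(350,220)),z),atz("side",f(s,(240,280)),z))
for n,t,s,z in [("pot",(505,208),(467,206),.1),("ring",(190,191),(387,127),.03),("stamp",(48,523),(97,98),.078),("rest",(91,540),(105,193),0)]:
    P,e=tri(f(t,(110,180)),f(s,(180,140))); print(n,P,e,atz("top",f(t,(110,180)),z),atz("side",f(s,(180,140)),z))
c=[atz("top",f(p,(110,180)),.055) for p in [(320,78),(650,28),(742,575)]]; print(c,[np.linalg.norm(c[1]-c[0]),np.linalg.norm(c[2]-c[1])])
for p in [(556,513),(490,525),(527,562)]: print(atz("top",f(p,(110,180)),.06))
print(atz("top",f((556,515),(110,180)),.092))
E
```

```text
A [ 0.5722 -0.2713  0.0591] 0.0006175239839740504 [ 0.5718 -0.271   0.06  ] [ 0.5722 -0.2719  0.06  ]
B [ 0.5586 -0.3359  0.0574] 0.0011531329557456123 [ 0.5578 -0.3351  0.06  ] [ 0.5583 -0.3375  0.06  ]
C [ 0.4963 -0.3358  0.057 ] 0.0007539573948978706 [ 0.4957 -0.335   0.06  ] [ 0.4958 -0.3375  0.06  ]
D [ 0.5162 -0.1855  0.0601] 0.002218396894716798 [ 0.5151 -0.1852  0.06  ] [ 0.5173 -0.1857  0.06  ]
E [ 0.4525 -0.1654  0.0594] 0.0005745180618336738 [ 0.4522 -0.1653  0.06  ] [ 0.4526 -0.1659  0.06  ]
brass [ 0.4999 -0.2614  0.0607] 0.0009824674150633063 [ 0.4995 -0.2614  0.06  ] [ 0.5006 -0.2611  0.06  ]
pot [0.6101 0.1121 0.1   ] 0.003031123654792847 [0.6086 0.1125 0.1   ] [0.6116 0.1119 0.1   ]
ring [0.6244 0.2883 0.0311] 0.0021155887386480896 [0.6235 0.2889 0.03  ] [0.6259 0.2895 0.03  ]
stamp [0.4447 0.3383 0.0765] 0.0015590669821158062 [0.4439 0.338  0.078 ] [0.4451 0.336  0.078 ]
rest [ 0.438   0.3372 -0.0001] 0.001923920738387711 [0.4371 0.3374 0.    ] [ 0.4389  0.3368 -0.    ]
[array([0.6821, 0.2182, 0.055 ]), array([0.7149, 0.0451, 0.055 ]), array([ 0.4271, -0.013 ,  0.055 ])] [np.float64(0.17619186184468866), np.float64(0.2935330571543314)]
[0.4564 0.0838 0.06  ]
[0.4493 0.1175 0.06  ]
[0.4309 0.0977 0.06  ]
[0.4544 0.0809 0.092 ]
```

```bash
cat >> h.py <<'E'
from scipy.spatial.transform import Rotation as Ro
def go(x,y,z,yaw,frm=None):
    s=bot.observe(); R=Ro.from_euler("xyz",s["tool_rot"]); p=s["position"]
    if frm: R=Ro.from_euler("xyz",[180,0,frm[3]],degrees=True); p=np.array(frm[:3])
    G=Ro.from_euler("xyz",[180,0,yaw],degrees=True)
    print("slide cm",R.inv().apply(np.array([x,y,z])-p)*100,"turn",(R.inv()*G).as_rotvec(degrees=True))
E
python3 -c "
from h import *
go(.455,.081,.2,150)"
```

```text
slide cm [-40.3321 -39.9097   3.123 ] turn [-0.0546  0.0093 10.8755]
```

Request:
arm_command(gripper=[3.6,3.6,3.6,3.6,3.6], slide=[[-4.03,-4,0.3],[-8.06,-8,0.6],[-12.1,-12,0.9],[-16.1,-16,1.2],[-20.2,-20,1.5]], turn=[[0,0,2],[0,0,4],[0,0,6],[0,0,8],[0,0,10.9]], force=30)

```text
clock: 0.72
position: [0.3306, 0.3336, 0.2162]
tool_rot: [-3.142, -0.0, 2.616]
force: [2.0, 0.3, 0.1]
grip_width: 0.0359
```

```bash
python3 -c "
from h import *
print(bot.observe());go(.455,.081,.15,150)"
```

```text
{'clock': 0.725, 'qpos': array([-0.9611,  0.2962,  0.0551,  2.0146, -0.0218,  0.8314,  0.1517]), 'qd': array([ 0.6503, -0.2284,  0.24  ,  0.4291, -0.0861, -0.2027,  0.5211]), 'joint_efforts': array([-10.5526, -62.8073,  -0.9119, -32.9319,   0.1392,   0.8844,
        -1.7391]), 'position': array([0.3306, 0.3336, 0.2162]), 'tool_rot': array([-3.1415, -0.    ,  2.6162]), 'force': array([1.9969, 0.3206, 0.1228]), 'moment': array([ 0.0662, -0.0422,  0.0488]), 'grip_width': 0.035906766462113604}
slide cm [-23.431  -15.6086   6.6174] turn [-0.0026 -0.0011 -0.1019]
```

Request:
arm_command(gripper=[3.6,3.6,3.6,3.6,3.6], slide=[[-4.7,-3.1,1.2],[-9.4,-6.2,2.4],[-14.1,-9.4,3.8],[-18.8,-12.5,5.2],[-23.4,-15.6,6.6]], turn=[[0,0,0],[0,0,0],[0,0,0],[0,0,0],[0,0,0]])

```text
clock: 1.35
position: [0.4552, 0.0815, 0.1499]
tool_rot: [3.141, 0.0, 2.618]
force: [1.5, 1.9, 0.3]
grip_width: 0.0361
```

Request:
arm_command(gripper=[3.6], slide=[[0,0,0]], turn=[[0,0,0]])

```text
clock: 1.48
position: [0.4553, 0.0791, 0.1494]
tool_rot: [-3.139, -0.0, 2.611]
force: [-0.2, 0.1, 0.6]
grip_width: 0.036
```

```bash
python3 -c "
from h import *
go(.455,.081,.07,150)
a=vision.grab_frame('top')[250:360,190:330];b=vision.grab_frame('side')[130:240,180:320]
cv2.imwrite('pics/k1.png',cv2.resize(np.hstack([a,b]),None,fx=2.8,fy=2.8,interpolation=2))"
```

```text
slide cm [0.1167 0.1684 7.9349] turn [-0.1202 -0.0127 -0.3869]
```

View pics/k1.png

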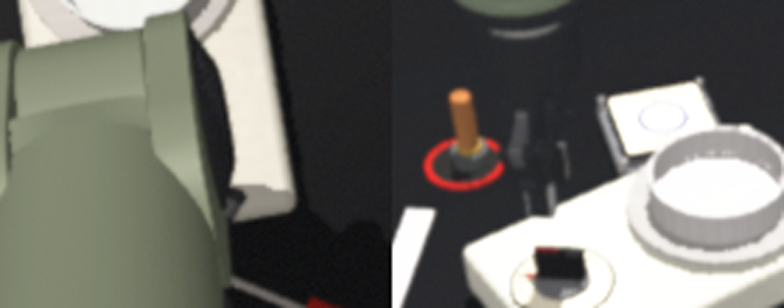

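Request:
arm_command(gripper=[3.6,3.6,3.6,3.6], slide=[[0,0,3],[0,0,5.5],[0,0,7.9],[0,0,7.9]], turn=[[0,0,0],[0,0,0],[0,0,0],[0,0,0]])

```text
clock: 2.08
position: [0.4535, 0.0842, 0.0705]
tool_rot: [-3.14, -0.002, 2.62]
force: [-0.4, 1.2, 0.3]
grip_width: 0.0361
```

Request:
arm_command(gripper=[0,0,0,0], slide=[[0,0,0],[0,0,0],[0,0,0],[0,0,0]], turn=[[0,0,0],[0,0,0],[0,0,0],[0,0,0]])

```text
clock: 2.58
position: [0.4564, 0.086, 0.0727]
tool_rot: [3.137, 0.002, 2.62]
force: [5.5, 15.6, -5.4]
grip_width: 0.0111
```

Request:
arm_command(gripper=[0,0,0], slide=[[0,0.2,0],[0,0.4,0],[0,0.4,0]], turn=[[0,0,0],[0,0,0],[0,0,0]])

```text
clock: 2.95
position: [0.4566, 0.0864, 0.0725]
tool_rot: [3.142, 0.0, 2.617]
force: [-4.4, -3.1, 12.5]
grip_width: 0.011
```

```bash
python3 -c "
from h import *
print(bot.observe())"
```

```text
{'clock': 2.95, 'qpos': array([-0.3937,  0.541 ,  0.1026,  2.1404, -0.1173,  0.4649,  0.8458]), 'qd': array([ 0.0023, -0.0006, -0.0014,  0.0025, -0.0009, -0.0031,  0.0004]), 'joint_efforts': array([ -1.1502, -71.4211,   3.3337, -20.8779,  -0.3598,  -1.6603,
        -0.0665]), 'position': array([0.4566, 0.0864, 0.0725]), 'tool_rot': array([3.1415, 0.0004, 2.6174]), 'force': array([-4.4025, -3.0583, 12.5076]), 'moment': array([-0.8365,  1.0718,  0.0418]), 'grip_width': 0.010955081981022177}
```

Request:
arm_command(gripper=[0,0,0], slide=[[0,0,0],[0,0,0],[0,0,0]], turn=[[0,0,8],[0,0,16],[0,0,24]])

```text
clock: 3.32
position: [0.4568, 0.0867, 0.0725]
tool_rot: [3.141, -0.0, 2.194]
force: [-2.3, -1.1, 10.2]
grip_width: 0.0111
```

Request:
arm_command(gripper=[0,0,0,0,0], slide=[[0,0,0],[0,0,0],[0,0,0],[0,0,0],[0,0,0]], turn=[[0,0,8],[0,0,16],[0,0,24.8],[0,0,24.8],[0,0,24.8]])

```text
clock: 3.95
position: [0.4571, 0.0869, 0.0725]
tool_rot: [3.14, -0.001, 1.766]
force: [-1.2, -1.4, 9.4]
grip_width: 0.0112
```

Request:
arm_command(gripper=[3.6,3.6,3.6,3.6,3.6], slide=[[0,0,0],[0,0,0],[0,0,-3],[0,0,-7],[0,0,-11]], turn=[[0,0,0],[0,0,0],[0,0,0],[0,0,3],[0,0,11.2]])

```text
clock: 4.58
position: [0.4564, 0.0865, 0.1827]
tool_rot: [-3.141, -0.0, 1.567]
force: [0.4, 0.4, 0.5]
grip_width: 0.0361
```

```bash
python3 -c "
from h import *
print(bot.observe()['position'],bot.observe()['tool_rot'])
go(.516,-.1855,.13,90)"
```

```text
[0.4564 0.0865 0.1827] [-3.1413 -0.0004  1.5668]
slide cm [-27.1818   6.0664   5.2564] turn [-0.0156 -0.0211 -0.2288]
```

Request:
arm_command(gripper=[3.6,3.6,3.6,3.6,3.6], slide=[[-5.4,1.2,0],[-10.8,2.4,1.5],[-16.3,3.6,3],[-21.7,4.8,4.3],[-27.2,6.0,5.3]], turn=[[0,0,0],[0,0,0],[0,0,0],[0,0,0],[0,0,-0.2]])

```text
clock: 5.2
position: [0.5167, -0.1869, 0.1279]
tool_rot: [-3.141, -0.0, 1.574]
force: [1.0, 1.1, 1.0]
grip_width: 0.0359
```

Request:
arm_command(gripper=[3.6,3.6], slide=[[0,0,0],[0,0,0]], turn=[[0,0,0],[0,0,0]])

```text
clock: 5.45
position: [0.5163, -0.1851, 0.1282]
tool_rot: [-3.141, -0.0, 1.573]
force: [0.4, 0.6, 0.0]
grip_width: 0.0361
```

```bash
python3 -c "
from h import *
go(.516,-.1855,.035,90)
T=vision.grab_frame('top');S=vision.grab_frame('side')
a=T[180:340,170:330];b=S[260:420,240:400]
o=np.hstack([a,b]);cv2.imwrite('pics/k2.png',cv2.resize(o,None,fx=2.5,fy=2.5,interpolation=2));cv2.imwrite('pics/T2.png',T);cv2.imwrite('pics/S2.png',S)
print(proj('side',bot.observe()['position']),proj('side',[.516,-.1855,.06]))"
```

```text
slide cm [-0.0479 -0.0256  9.3239] turn [-0.0244 -0.0272  0.1547]
[310.6344 282.0706] [310.8818 304.6444]
```

View pics/k2.png

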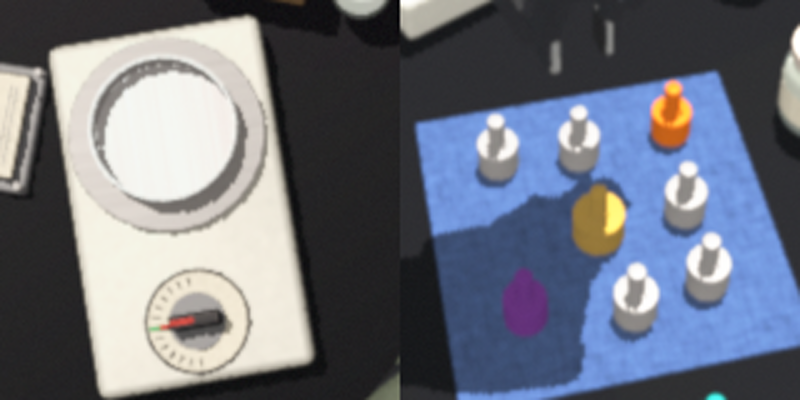

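Request:
arm_command(gripper=[3.6,3.6,3.6,3.6], slide=[[0,0,4],[0,0,7.5],[0,0,9.3],[0,0,9.3]], turn=[[0,0,0],[0,0,0],[0,0,0.1],[0,0,0.1]])

```text
clock: 6.05
position: [0.5163, -0.1848, 0.035]
tool_rot: [-3.14, -0.0, 1.573]
force: [-0.0, -0.0, 0.2]
grip_width: 0.0361
```

Request:
arm_command(gripper=[0.8,0.8,0.8,0.8], slide=[[0,0,0],[0,0,0],[0,0,0],[0,0,0]], turn=[[0,0,0],[0,0,0],[0,0,0],[0,0,0]], force=50)

```text
clock: 6.55
position: [0.5172, -0.1855, 0.0365]
tool_rot: [3.14, 0.0, 1.572]
force: [-1.7, 1.2, 8.8]
grip_width: 0.0122
```

Request:
arm_command(gripper=[0.8,0.8,0.8,0.8], slide=[[0,0,-4],[0,0,-9],[0,0,-15],[0,0,-15]], turn=[[0,0,0],[0,0,0],[0,0,0],[0,0,0]])

```text
clock: 7.05
position: [0.5183, -0.186, 0.1897]
tool_rot: [3.135, 0.001, 1.572]
force: [0.1, 0.4, -3.2]
grip_width: 0.0122
```

```bash
python3 -c "
from h import *
print(bot.observe())
go(.610,.112,.16,90)
T=cv2.imread('pics/T2.png')
o=cv2.resize(T[180:290,180:290],None,fx=5,fy=5,interpolation=2)
for r,z,c in ((.06,.1,(0,0,255)),(.057,.1,(0,160,0)),(.057,.072,(255,0,0))):
  for k in np.arange(0,6.28,.15):
    p=(proj('top',[.610+r*np.cos(k),.112+r*np.sin(k),z])-180+.5)*5-.5; cv2.circle(o,tuple(p.astype(int)),1,c,-1)
cv2.imwrite('pics/pot.png',o)"
```

```text
{'clock': 7.05, 'qpos': array([-0.1453,  0.5062,  0.5332,  1.8664, -0.3357,  0.8511,  0.5567]), 'qd': array([ 0.02  ,  0.0703, -0.0497,  0.0562, -0.0296, -0.0581,  0.0224]), 'joint_efforts': array([ -0.5025, -82.8646,  14.895 , -34.1067,   0.8068,   1.6606,
        -0.6523]), 'position': array([ 0.5183, -0.186 ,  0.1897]), 'tool_rot': array([3.1345, 0.001 , 1.572 ]), 'force': array([ 0.0775,  0.3642, -3.1508]), 'moment': array([0.0061, 0.0129, 0.0211]), 'grip_width': 0.012158757656817894}
slide cm [29.7912  9.186   3.0075] turn [0.4039 0.0571 0.0697]
```

View pics/pot.png

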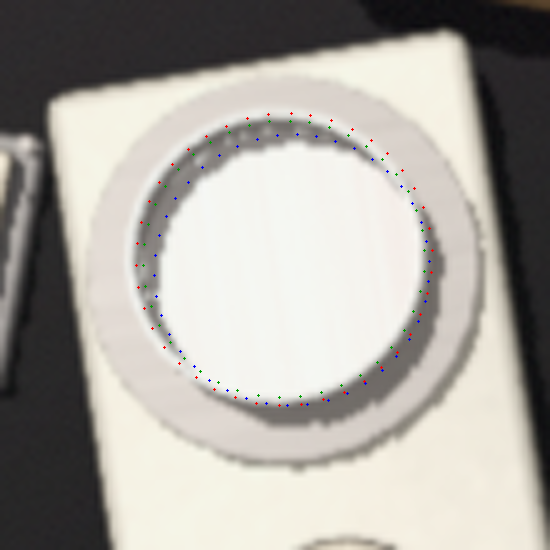

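Request:
arm_command(gripper=[0.8,0.8,0.8,0.8,0.8], slide=[[5.2,1.6,0],[10.4,3.2,0],[15.6,4.8,0],[20.8,6.4,0],[26,8,0]], turn=[[0,0,0],[0,0,0],[0,0,0],[0,0,0],[0,0,0]])

```text
clock: 7.68
position: [0.5961, 0.0766, 0.185]
tool_rot: [-3.141, -0.0, 1.572]
force: [0.8, -0.7, -1.2]
grip_width: 0.0122
```

Request:
arm_command(gripper=[0.8,0.8,0.8,0.8], slide=[[3.9,1.5,0],[3.9,1.5,0],[3.9,1.5,4],[3.9,1.5,4]], turn=[[0,0,0],[0,0,0],[0,0,0],[0,0,0]])

```text
clock: 8.18
position: [0.6093, 0.1128, 0.1431]
tool_rot: [-3.137, 0.001, 1.571]
force: [0.4, -0.3, -1.5]
grip_width: 0.012
```

```bash
python3 -c "
from h import *
print(bot.observe()['position'])
go(.611,.1135,.1085,90)"
```

```text
[0.6093 0.1128 0.1431]
slide cm [0.0718 0.1874 3.4592] turn [-0.2624  0.0828  0.0318]
```

Request:
arm_command(gripper=[0.8,0.8,0.8], slide=[[0.1,0.1,2.5],[0.1,0.1,3.7],[0.1,0.1,3.7]], turn=[[0,0,0],[0,0,0],[0,0,0]])

```text
clock: 8.55
position: [0.6122, 0.1143, 0.1087]
tool_rot: [-3.141, 0.0, 1.572]
force: [-0.5, 0.5, -1.5]
grip_width: 0.0118
```

Request:
arm_command(gripper=[2.6,2.6,2.6,2.6,2.6], slide=[[0,0,0],[0,0,0],[0,0,-4],[0,0,-8],[0,0,-8]], turn=[[0,0,0],[0,0,0],[0,0,0],[0,0,0],[0,0,0]])

```text
clock: 9.18
position: [0.6136, 0.1148, 0.1915]
tool_rot: [3.137, -0.001, 1.572]
force: [0.4, 0.2, -0.5]
grip_width: 0.0257
```

```bash
python3 -c "
from h import *
print(bot.observe()['position'])
go(.4525,-.1655,.13,90)"
```

```text
[0.6136 0.1148 0.1915]
slide cm [-28.0207 -16.1688   6.0352] turn [ 0.2735 -0.0833  0.064 ]
```

Request:
arm_command(gripper=[3.6,3.6,3.6,3.6,3.6], slide=[[-5,-2.9,0],[-10,-5.7,0],[-15,-8.6,0],[-20,-11.4,0],[-25,-14.3,3]], turn=[[0,0,0],[0,0,0],[0,0,0],[0,0,0],[0,0,0]])

```text
clock: 9.8
position: [0.4705, -0.1349, 0.1602]
tool_rot: [3.138, 0.0, 1.573]
force: [1.1, -1.1, -0.7]
grip_width: 0.0363
```

Request:
arm_command(gripper=[3.6,3.6,3.6,3.6], slide=[[-3,-1.7,3],[-3,-1.7,3],[-3,-1.7,3],[-3,-1.7,3]], turn=[[0,0,0],[0,0,0],[0,0,0],[0,0,0]])

```text
clock: 10.3
position: [0.4545, -0.1625, 0.13]
tool_rot: [3.141, -0.0, 1.574]
force: [0.5, 0.2, 0.9]
grip_width: 0.036
```

```bash
python3 -c "
from h import *
print(bot.observe()['position'])
go(.4525,-.1655,.035,90)
T=vision.grab_frame('top');S=vision.grab_frame('side')
cv2.imwrite('pics/T3.png',T);cv2.imwrite('pics/S3.png',S)
o=cv2.resize(np.hstack([T[180:280,185:285],S[165:265,250:350]]),None,fx=4,fy=4,interpolation=2)
cv2.imwrite('pics/pot3.png',o)"
```

```text
[ 0.4545 -0.1625  0.13  ]
slide cm [-0.2997 -0.215   9.4977] turn [ 0.0573 -0.0047  0.1725]
```

View pics/pot3.png

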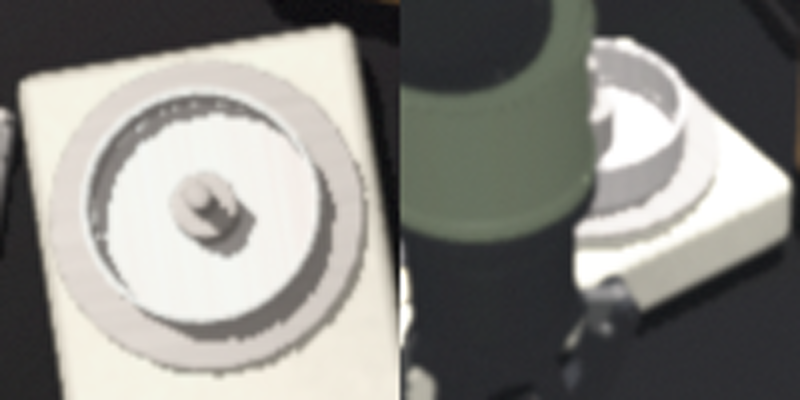

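Request:
arm_command(gripper=[3.6,3.6,3.6,3.6], slide=[[-0.3,-0.2,4],[-0.3,-0.2,7.5],[-0.3,-0.2,9.5],[-0.3,-0.2,9.5]], turn=[[0,0,0],[0,0,0],[0,0,0.1],[0,0,0.1]])

```text
clock: 10.9
position: [0.4513, -0.166, 0.0338]
tool_rot: [-3.14, -0.0, 1.571]
force: [0.4, 0.2, 0.4]
grip_width: 0.0362
```

Request:
arm_command(gripper=[0.8,0.8,0.8,0.8], slide=[[0,0,0],[0,0,0],[0,0,0],[0,0,0]], turn=[[0,0,0],[0,0,0],[0,0,0],[0,0,0]])

```text
clock: 11.4
position: [0.4522, -0.1664, 0.0355]
tool_rot: [3.14, 0.0, 1.571]
force: [-1.1, 0.2, 9.4]
grip_width: 0.0121
```

Request:
arm_command(gripper=[0.8,0.8,0.8,0.8,0.8], slide=[[0,0,-4],[0,0,-9],[0,0,-15],[0,0,-15],[0,0,-15]], turn=[[0,0,0],[0,0,0],[0,0,0],[0,0,0],[0,0,0]])

```text
clock: 12.02
position: [0.4516, -0.1659, 0.1846]
tool_rot: [3.141, -0.0, 1.571]
force: [0.2, -0.0, -2.3]
grip_width: 0.0118
```

```bash
python3 -c "
from h import *
print(bot.observe()['position'])
go(.612-.0265,.1145+.0265,.185,90)"
```

```text
[ 0.4516 -0.1659  0.1846]
slide cm [30.6892 13.4    -0.021 ] turn [ 0.032  -0.0256  0.0174]
```

Request:
arm_command(gripper=[0.8,0.8,0.8,0.8,0.8], slide=[[5.5,2.4,0],[11,4.8,0],[16.5,7.2,0],[22,9.6,0],[27.5,12,0]], turn=[[0,0,0],[0,0,0],[0,0,0],[0,0,0],[0,0,0]])

```text
clock: 12.65
position: [0.5716, 0.1103, 0.183]
tool_rot: [-3.139, 0.001, 1.57]
force: [0.7, -0.1, -2.1]
grip_width: 0.0123
```

Request:
arm_command(gripper=[0.8,0.8,0.8,0.8,0.8], slide=[[3.2,1.4,0],[3.2,1.4,0],[3.2,1.4,4],[3.2,1.4,4],[3.2,1.4,4]], turn=[[0,0,0],[0,0,0],[0,0,0],[0,0,0],[0,0,0]])

```text
clock: 13.28
position: [0.5859, 0.1397, 0.1451]
tool_rot: [-3.141, 0.0, 1.569]
force: [0.1, -0.5, -1.9]
grip_width: 0.0121
```

```bash
python3 -c "
from h import *
print(bot.observe()['position'])
go(.5855,.141,.1075,90)"
```

```text
[0.5859 0.1397 0.1451]
slide cm [ 0.1354 -0.0389  3.7572] turn [-0.0127  0.0214 -0.0888]
```

Request:
arm_command(gripper=[0.8,0.8,0.8], slide=[[0.1,0,2.5],[0.1,0,3.7],[0.1,0,3.7]], turn=[[0,0,0],[0,0,0],[0,0,0]])

```text
clock: 13.65
position: [0.5859, 0.1412, 0.1077]
tool_rot: [-3.141, 0.0, 1.57]
force: [-0.5, 1.1, -2.2]
grip_width: 0.0122
```

Request:
arm_command(gripper=[2.6,2.6,2.6,2.6,2.6], slide=[[0,0,0],[0,0,0],[0,0,-4],[0,0,-8],[0,0,-8]], turn=[[0,0,0],[0,0,0],[0,0,0],[0,0,0],[0,0,0]])

```text
clock: 14.28
position: [0.5873, 0.1417, 0.1907]
tool_rot: [3.137, -0.002, 1.57]
force: [0.1, 0.0, -0.4]
grip_width: 0.026
```

Request:
arm_command(gripper=[3.6,3.6,3.6,3.6,3.6], slide=[[-6,-0.2,0],[-12,-0.4,0],[-18,-0.6,0],[-24,-0.8,0],[-30,-1,0]], turn=[[0,0,0],[0,0,0],[0,0,0],[0,0,0],[0,0,0]])

```text
clock: 14.9
position: [0.5753, -0.1602, 0.1873]
tool_rot: [-3.142, -0.0, 1.571]
force: [0.2, 1.1, 0.1]
grip_width: 0.036
```

Request:
arm_command(gripper=[3.6,3.6,3.6,3.6,3.6], slide=[[-5.6,-0.2,3],[-11.2,-0.4,5.5],[-11.2,-0.4,5.5],[-11.2,-0.4,5.5],[-11.2,-0.4,5.5]], turn=[[0,0,0],[0,0,0],[0,0,0],[0,0,0],[0,0,0]])

```text
clock: 15.52
position: [0.5722, -0.2692, 0.1328]
tool_rot: [3.141, -0.0, 1.572]
force: [-1.3, 0.4, 0.4]
grip_width: 0.0358
```

```bash
python3 -c "
from h import *
print(bot.observe()['position'])
go(.572,-.2713,.035,90)
T=vision.grab_frame('top');S=vision.grab_frame('side')
cv2.imwrite('pics/T4.png',T);cv2.imwrite('pics/S4.png',S)
o=np.hstack([T[180:320,185:315],S[260:400,240:400]])
o=cv2.resize(o,None,fx=2.7,fy=2.7,interpolation=2)
cv2.imwrite('pics/v4.png',o)"
```

```text
[ 0.5722 -0.2692  0.1328]
slide cm [-0.2141 -0.0244  9.7801] turn [ 0.0321 -0.0214  0.0745]
```

View pics/v4.png

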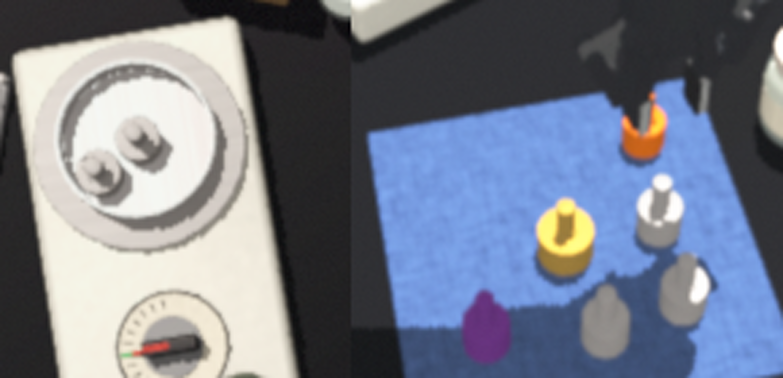

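Request:
arm_command(gripper=[3.6,3.6,3.6,3.6], slide=[[-0.2,0,4],[-0.2,0,7.5],[-0.2,0,9.7],[-0.2,0,9.7]], turn=[[0,0,0],[0,0,0],[0,0,0],[0,0,0]])

```text
clock: 16.12
position: [0.5712, -0.272, 0.0347]
tool_rot: [-3.14, -0.001, 1.571]
force: [-0.6, -0.2, 0.3]
grip_width: 0.0361
```

Request:
arm_command(gripper=[0.8,0.8,0.8,0.8], slide=[[0,0,0],[0,0,0],[0,0,0],[0,0,0]], turn=[[0,0,0],[0,0,0],[0,0,0],[0,0,0]])

```text
clock: 16.62
position: [0.5723, -0.2729, 0.037]
tool_rot: [3.14, 0.001, 1.57]
force: [-2.1, 0.7, 8.2]
grip_width: 0.012
```

Request:
arm_command(gripper=[0.8,0.8,0.8,0.8,0.8], slide=[[0,0,-4],[0,0,-9],[0,0,-15],[0,0,-15],[0,0,-15]], turn=[[0,0,0],[0,0,0],[0,0,0],[0,0,0],[0,0,0]])

```text
clock: 17.25
position: [0.5716, -0.2721, 0.1856]
tool_rot: [3.141, -0.0, 1.571]
force: [-0.0, 0.2, -2.8]
grip_width: 0.0122
```

```bash
python3 -c "
from h import *
print(bot.observe()['position'])
go(.612+.0265,.1145+.0265,.185,90)"
```

```text
[ 0.5716 -0.2721  0.1856]
slide cm [41.3129  6.6873  0.0729] turn [ 0.0243 -0.0199 -0.01  ]
```

Request:
arm_command(gripper=[0.8,0.8,0.8,0.8,0.8], slide=[[5.9,1,0],[11.8,2,0],[17.7,3,0],[23.6,3.9,0],[29.5,4.8,0]], turn=[[0,0,0],[0,0,0],[0,0,0],[0,0,0],[0,0,0]])

```text
clock: 17.88
position: [0.6192, 0.0245, 0.1842]
tool_rot: [-3.14, 0.0, 1.57]
force: [-0.0, -0.4, -1.5]
grip_width: 0.0119
```

Request:
arm_command(gripper=[0.8,0.8,0.8,0.8,0.8], slide=[[5.9,1,0],[11.8,1.9,0],[11.8,1.9,2],[11.8,1.9,4],[11.8,1.9,4]], turn=[[0,0,0],[0,0,0],[0,0,0],[0,0,0],[0,0,0]])

```text
clock: 18.5
position: [0.6377, 0.1387, 0.1433]
tool_rot: [-3.138, 0.002, 1.568]
force: [0.3, -0.3, -1.6]
grip_width: 0.0123
```

Request:
arm_command(gripper=[0.8,0.8], slide=[[0,0,0],[0,0,0]], turn=[[0,0,0],[0,0,0]])

```text
clock: 18.75
position: [0.6392, 0.1399, 0.1462]
tool_rot: [3.141, -0.0, 1.569]
force: [-0.1, 0.9, -1.7]
grip_width: 0.0119
```

```bash
python3 -c "
from h import *
print(bot.observe()['position'])
go(.6385,.141,.1085,90)"
```

```text
[0.6392 0.1399 0.1462]
slide cm [ 0.1087 -0.0745  3.7731] turn [ 0.0557 -0.017  -0.077 ]
```

Request:
arm_command(gripper=[0.8,0.8,0.8], slide=[[0.1,0,2.5],[0.1,0,3.7],[0.1,0,3.7]], turn=[[0,0,0],[0,0,0],[0,0,0]])

```text
clock: 19.12
position: [0.639, 0.1412, 0.1086]
tool_rot: [3.141, 0.0, 1.57]
force: [0.7, 0.1, -1.1]
grip_width: 0.0125
```

Request:
arm_command(gripper=[2.6,2.6,2.6,2.6,2.6], slide=[[0,0,0],[0,0,0],[0,0,-4],[0,0,-8],[0,0,-8]], turn=[[0,0,0],[0,0,0],[0,0,0],[0,0,0],[0,0,0]])

```text
clock: 19.75
position: [0.6403, 0.1416, 0.1917]
tool_rot: [3.137, -0.001, 1.57]
force: [0.4, 0.7, -0.7]
grip_width: 0.0262
```

Request:
arm_command(gripper=[3.6,3.6,3.6,3.6,3.6], slide=[[-5.9,-1,0],[-11.8,-2,0],[-17.7,-3,0],[-23.6,-4,0],[-29.5,-5,0]], turn=[[0,0,0],[0,0,0],[0,0,0],[0,0,0],[0,0,0]])

```text
clock: 20.38
position: [0.588, -0.1552, 0.1881]
tool_rot: [-3.141, -0.0, 1.571]
force: [0.0, 0.0, -0.2]
grip_width: 0.0357
```

Request:
arm_command(gripper=[3.6,3.6,3.6,3.6,3.6], slide=[[-5.6,-1,1],[-11.2,-2,3],[-16.8,-3,4.5],[-18.2,-3.1,5.5],[-18.2,-3.1,5.5]], turn=[[0,0,0],[0,0,0],[0,0,0],[0,0,0],[0,0,0]])

```text
clock: 21.0
position: [0.5568, -0.3358, 0.1324]
tool_rot: [-3.14, -0.001, 1.569]
force: [-0.6, 0.2, 0.4]
grip_width: 0.0358
```

Request:
arm_command(gripper=[3.6,3.6], slide=[[0,0,0],[0,0,0]], turn=[[0,0,0],[0,0,0]])

```text
clock: 21.25
position: [0.5585, -0.334, 0.134]
tool_rot: [3.141, -0.0, 1.572]
force: [0.3, 1.0, -0.4]
grip_width: 0.0358
```

```bash
python3 -c "
from h import *
print(bot.observe()['position'])
go(.5583,-.336,.035,90)
T=vision.grab_frame('top');S=vision.grab_frame('side')
cv2.imwrite('pics/T5.png',T);cv2.imwrite('pics/S5.png',S)
o=np.hstack([T[180:320,120:310],S[340:420,300:380].repeat(1,0) if 0 else S[280:420,240:400]])
o=cv2.resize(o,None,fx=2.2,fy=2.2,interpolation=2)
cv2.imwrite('pics/v5.png',o)
S0=cv2.imread('pics/side0.png');T0=cv2.imread('pics/top0.png')
# drift check by template matching of remaining B, C, stamp
for n,(x,y) in dict(B=(364,366),C=(334,378),stamp=(205,178)).items():
  t=S0[y-14:y+20,x-11:x+11]; r=cv2.matchTemplate(S[y-40:y+40,x-40:x+40],t,cv2.TM_CCOEFF_NORMED); _,v,_,l=cv2.minMaxLoc(r); print(n,v,l[0]-29,l[1]-26)
"
```

```text
[ 0.5585 -0.334   0.134 ]
slide cm [-0.2022 -0.0234  9.8985] turn [ 0.0441 -0.0149  0.0911]
B 0.8972930908203125 0 0
C 0.9438645839691162 0 0
stamp 0.998694658279419 0 0
```

View pics/v5.png

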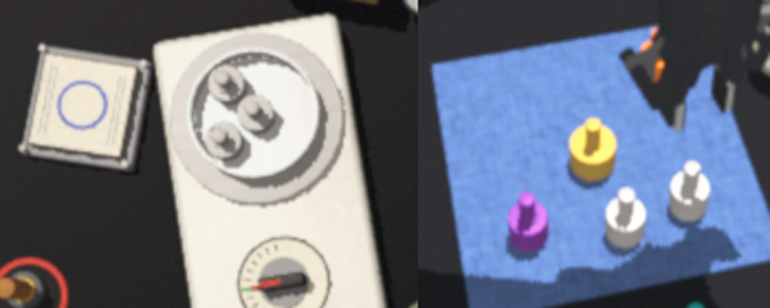

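Three stand in the pot, B and C are unmoved (12 views so far). Pick B.

Request:
arm_command(gripper=[3.6,3.6,3.6,3.6], slide=[[-0.2,0,4],[-0.2,0,7.5],[-0.2,0,9.8],[-0.2,0,9.8]], turn=[[0,0,0],[0,0,0],[0,0,0],[0,0,0]])

```text
clock: 21.85
position: [0.5571, -0.337, 0.0345]
tool_rot: [-3.14, -0.001, 1.571]
force: [-0.3, -0.7, -0.1]
grip_width: 0.0359
```

Request:
arm_command(gripper=[0.8,0.8,0.8,0.8], slide=[[0,0,0],[0,0,0],[0,0,0],[0,0,0]], turn=[[0,0,0],[0,0,0],[0,0,0],[0,0,0]])

```text
clock: 22.35
position: [0.5582, -0.3379, 0.037]
tool_rot: [3.14, 0.001, 1.57]
force: [-1.5, 0.1, 7.3]
grip_width: 0.012
```

Request:
arm_command(gripper=[0.8,0.8,0.8,0.8,0.8], slide=[[0,0,-4],[0,0,-9],[0,0,-15],[0,0,-15],[0,0,-15]], turn=[[0,0,0],[0,0,0],[0,0,0],[0,0,0],[0,0,0]])

```text
clock: 22.98
position: [0.5575, -0.3371, 0.1855]
tool_rot: [3.141, -0.0, 1.571]
force: [0.5, 0.3, -3.0]
grip_width: 0.0121
```

```bash
python3 -c "
from h import *
print(bot.observe()['position'])
go(.612+.0265,.1145-.0265,.185,90)"
```

```text
[ 0.5575 -0.3371  0.1855]
slide cm [42.5127  8.0858  0.0714] turn [ 0.024  -0.0209 -0.0129]
```

Request:
arm_command(gripper=[0.8,0.8,0.8,0.8,0.8], slide=[[5.9,1.1,0],[11.8,2.2,0],[17.7,3.3,0],[23.6,4.4,0],[29.5,5.6,0]], turn=[[0,0,0],[0,0,0],[0,0,0],[0,0,0],[0,0,0]])

```text
clock: 23.6
position: [0.6132, -0.0404, 0.1842]
tool_rot: [-3.14, 0.0, 1.57]
force: [1.1, -1.2, -2.1]
grip_width: 0.0122
```

Request:
arm_command(gripper=[0.8,0.8,0.8,0.8,0.8], slide=[[5.9,1.1,0],[11,2.1,0],[13,2.5,0],[13,2.5,0],[13,2.5,4]], turn=[[0,0,0],[0,0,0],[0,0,0],[0,0,0],[0,0,0]])

```text
clock: 24.22
position: [0.64, 0.086, 0.1467]
tool_rot: [3.138, 0.0, 1.569]
force: [0.3, 0.5, -2.6]
grip_width: 0.0119
```

Request:
arm_command(gripper=[0.8,0.8], slide=[[0,0,0],[0,0,0]], turn=[[0,0,0],[0,0,0]])

```text
clock: 24.48
position: [0.6391, 0.0862, 0.1464]
tool_rot: [3.141, 0.0, 1.569]
force: [1.2, -0.5, -1.0]
grip_width: 0.0122
```

```bash
python3 -c "
from h import *
print(bot.observe()['position'])
go(.6385,.088,.1085,90)"
```

```text
[0.6391 0.0862 0.1464]
slide cm [ 0.1813 -0.0597  3.7926] turn [ 0.0225  0.0269 -0.111 ]
```

Request:
arm_command(gripper=[0.8,0.8,0.8], slide=[[0.15,0,2.5],[0.15,0,3.7],[0.15,0,3.7]], turn=[[0,0,0],[0,0,0],[0,0,0]])

```text
clock: 24.85
position: [0.6386, 0.0886, 0.1086]
tool_rot: [-3.141, 0.0, 1.57]
force: [-0.8, -0.1, -1.8]
grip_width: 0.012
```

Request:
arm_command(gripper=[2.6,2.6,2.6,2.6,2.6], slide=[[0,0,0],[0,0,0],[0,0,-4],[0,0,-8],[0,0,-8]], turn=[[0,0,0],[0,0,0],[0,0,0],[0,0,0],[0,0,0]])

```text
clock: 25.48
position: [0.6403, 0.0889, 0.1919]
tool_rot: [3.137, -0.001, 1.57]
force: [0.3, 0.6, -0.2]
grip_width: 0.026
```

Request:
arm_command(gripper=[3.6,3.6,3.6,3.6,3.6], slide=[[-5.6,-1.9,0],[-11.2,-3.8,0],[-16.8,-5.6,0],[-22.4,-7.5,0],[-28,-9.4,0]], turn=[[0,0,0],[0,0,0],[0,0,0],[0,0,0],[0,0,0]])

```text
clock: 26.1
position: [0.5438, -0.1925, 0.1884]
tool_rot: [3.142, -0.0, 1.571]
force: [1.4, -0.8, 0.2]
grip_width: 0.0364
```

Request:
arm_command(gripper=[3.6,3.6,3.6,3.6,3.6], slide=[[-5,-1.7,1],[-10,-3.4,3],[-14.4,-4.8,4.5],[-14.4,-4.8,5.5],[-14.4,-4.8,5.5]], turn=[[0,0,0],[0,0,0],[0,0,0],[0,0,0],[0,0,0]])

```text
clock: 26.72
position: [0.4963, -0.3343, 0.1327]
tool_rot: [-3.14, -0.001, 1.57]
force: [0.4, 0.5, 0.7]
grip_width: 0.0366
```

Request:
arm_command(gripper=[3.6,3.6], slide=[[0,0,0],[0,0,0]], turn=[[0,0,0],[0,0,0]])

```text
clock: 26.98
position: [0.4973, -0.3342, 0.134]
tool_rot: [3.141, 0.0, 1.572]
force: [0.2, 0.1, 0.5]
grip_width: 0.0359
```

```bash
python3 -c "
from h import *
print(bot.observe()['position'])
go(.496,-.336,.035,90)
T=vision.grab_frame('top');S=vision.grab_frame('side')
cv2.imwrite('pics/T6.png',T);cv2.imwrite('pics/S6.png',S)
S0=cv2.imread('pics/side0.png')
for n,(x,y) in dict(C=(334,378),stamp=(205,178)).items():
  t=S0[y-14:y+20,x-11:x+11]; r=cv2.matchTemplate(S[y-40:y+40,x-40:x+40],t,cv2.TM_CCOEFF_NORMED); _,v,_,l=cv2.minMaxLoc(r); print(n,v,l[0]-29,l[1]-26)
"
```

```text
[ 0.4973 -0.3342  0.134 ]
slide cm [-0.1786 -0.1347  9.8995] turn [0.0417 0.0061 0.0555]
C 0.9303904175758362 0 0
stamp 0.9987525939941406 0 0
```

Request:
arm_command(gripper=[3.6,3.6,3.6,3.6], slide=[[-0.2,-0.1,4],[-0.2,-0.1,7.5],[-0.2,-0.1,9.8],[-0.2,-0.1,9.8]], turn=[[0,0,0],[0,0,0],[0,0,0],[0,0,0]])

```text
clock: 27.58
position: [0.4949, -0.3364, 0.0345]
tool_rot: [-3.14, -0.001, 1.57]
force: [-0.2, -0.3, -0.1]
grip_width: 0.0361
```

Request:
arm_command(gripper=[0.8,0.8,0.8,0.8], slide=[[0,0,0],[0,0,0],[0,0,0],[0,0,0]], turn=[[0,0,0],[0,0,0],[0,0,0],[0,0,0]])

```text
clock: 28.08
position: [0.4961, -0.3373, 0.0368]
tool_rot: [3.14, 0.001, 1.57]
force: [-1.7, -0.0, 7.8]
grip_width: 0.0121
```

Request:
arm_command(gripper=[0.8,0.8,0.8,0.8,0.8], slide=[[0,0,-4],[0,0,-9],[0,0,-15],[0,0,-15],[0,0,-15]], turn=[[0,0,0],[0,0,0],[0,0,0],[0,0,0],[0,0,0]])

```text
clock: 28.7
position: [0.4955, -0.3365, 0.1855]
tool_rot: [3.141, -0.0, 1.571]
force: [-0.6, 0.1, -2.5]
grip_width: 0.0123
```

```bash
python3 -c "
from h import *
print(bot.observe()['position'])
go(.612-.0265,.1145-.0265,.185,90)"
```

```text
[ 0.4955 -0.3365  0.1855]
slide cm [42.4465  8.9931  0.0667] turn [ 0.0177 -0.0239 -0.0027]
```

Request:
arm_command(gripper=[0.8,0.8,0.8,0.8,0.8], slide=[[5.8,1.2,0],[11.6,2.4,0],[17.4,3.7,0],[23.2,4.9,0],[29,6.1,0]], turn=[[0,0,0],[0,0,0],[0,0,0],[0,0,0],[0,0,0]])

```text
clock: 29.32
position: [0.5562, -0.0449, 0.1843]
tool_rot: [-3.14, 0.0, 1.57]
force: [1.1, -0.5, -1.7]
grip_width: 0.0121
```

Request:
arm_command(gripper=[0.8,0.8,0.8,0.8,0.8], slide=[[5.8,1.2,0],[11,2.4,0],[13.5,2.9,0],[13.5,2.9,0],[13.5,2.9,4]], turn=[[0,0,0],[0,0,0],[0,0,0],[0,0,0],[0,0,0]])

```text
clock: 29.95
position: [0.5866, 0.0875, 0.146]
tool_rot: [3.139, -0.0, 1.57]
force: [-0.6, 0.4, -3.2]
grip_width: 0.0118
```

Request:
arm_command(gripper=[0.8,0.8], slide=[[0,0,0],[0,0,0]], turn=[[0,0,0],[0,0,0]])

```text
clock: 30.2
position: [0.5859, 0.0871, 0.1462]
tool_rot: [-3.142, 0.0, 1.569]
force: [0.4, -0.2, -0.8]
grip_width: 0.0124
```

```bash
python3 -c "
from h import *
print(bot.observe()['position'])
go(.5855,.088,.1085,90)"
```

```text
[0.5859 0.0871 0.1462]
slide cm [ 0.0939 -0.0429  3.7658] turn [-0.0022  0.025  -0.0926]
```

Request:
arm_command(gripper=[0.8,0.8,0.8], slide=[[0.1,0,2.5],[0.1,0,3.7],[0.1,0,3.7]], turn=[[0,0,0],[0,0,0],[0,0,0]])

```text
clock: 30.58
position: [0.5859, 0.0887, 0.1088]
tool_rot: [-3.142, 0.0, 1.57]
force: [0.7, 0.3, -1.5]
grip_width: 0.012
```

Request:
arm_command(gripper=[2.6,2.6,2.6,2.6,2.6], slide=[[0,0,0],[0,0,0],[0,0,-4],[0,0,-8],[0,0,-10]], turn=[[0,0,0],[0,0,0],[0,0,0],[0,0,0],[0,0,0]])

```text
clock: 31.2
position: [0.5864, 0.0889, 0.211]
tool_rot: [3.139, -0.001, 1.57]
force: [0.9, 0.9, -0.2]
grip_width: 0.0263
```

```bash
python3 -c "
from h import *
print(bot.observe()['position'])
go(.40,.25,.21,90)"
```

```text
[0.5864 0.0889 0.211 ]
slide cm [ 16.0952 -18.6539   0.0649] turn [ 0.144  -0.0421 -0.0358]
```

Request:
arm_command(gripper=[4.5,4.5,4.5,4.5,4.5], slide=[[-4.5,-3.4,0],[-9,-6.8,0],[-13.5,-10.2,0],[-17,-13.5,0],[-17,-13.5,0]], turn=[[0,0,0],[0,0,0],[0,0,0],[0,0,0],[0,0,0]])

```text
clock: 31.82
position: [0.4489, -0.0832, 0.2092]
tool_rot: [3.141, -0.001, 1.566]
force: [0.4, 1.0, 0.6]
grip_width: 0.0448
```

```bash
python3 -c "
from h import *
T=vision.grab_frame('top');S=vision.grab_frame('side')
cv2.imwrite('pics/T7.png',T);cv2.imwrite('pics/S7.png',S)
r=lambda im,x,y,w,h,k:cv2.resize(im[y:y+h,x:x+w],(w*k,h*k),interpolation=2)
a=np.hstack([r(T,185,185,100,90,4),r(S,240,160,100,90,4)])
b=np.hstack([r(T,110,195,80,55,5)[:, :400],r(S,247,150,80,55,5)])
cv2.imwrite('pics/v7.png',np.vstack([a,b[:240]]))
c=np.hstack([r(T,105,285,60,60,6),r(S,180,150,60,60,6)]); cv2.imwrite('pics/v8.png',c)"
```

```text
(no output)
```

View pics/v7.png

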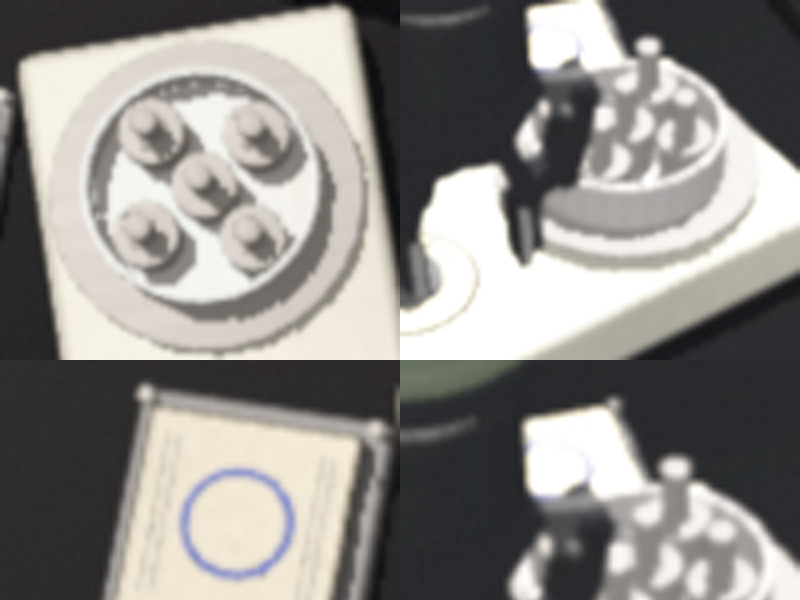

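View pics/v8.png

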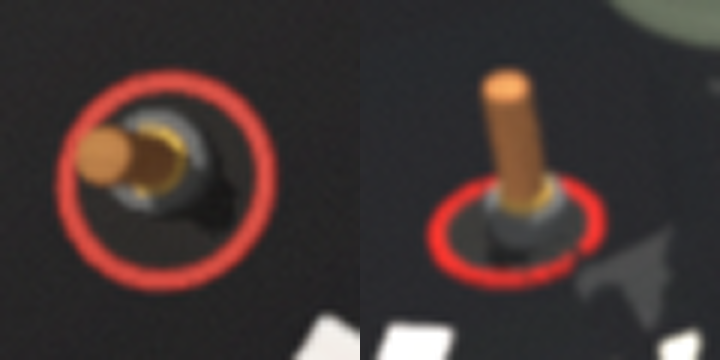

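Run:
```python
from h import *
f=lambda p,k,o,c=(0,0):((p[0]-c[0]+.5)/k-.5+o[0],(p[1]-c[1]+.5)/k-.5+o[1])
def rep(n,t,s,z): print(n,*( tri(t,s) if s else ()),atz("top",t,z),atz("side",s,z) if s else "")
rep("stamp",f((102,155),6,(105,285)),f((507,88),6,(180,150),(360,0)),.078)
rep("rest",f((166,181),6,(105,285)),f((517,231),6,(180,150),(360,0)),.001)
rep("ring",f((238,523),5,(110,195),(0,360)),f((387,127),4,(180,140)),.03)
for i,j in((0,0),(1,1),(1,-1),(-1,1),(-1,-1)):
    P=np.array([.612+i*.0265,.1145+j*.0265,.132]); print(i,j,(proj("side",P)-[240,160]+.5)*4-.5+[400,0],(proj("top",P)-[185,185]+.5)*4-.5)
go(.446,.339,.15,90)
```

```text
stamp [0.4449 0.3392 0.0766] 0.00076204352974911 [0.4445 0.3389 0.078 ] [0.445  0.3372 0.078 ]
rest [ 0.4378  0.3386 -0.0004] 0.0003932491311507483 [0.4376 0.3382 0.001 ] [0.4377 0.3368 0.001 ]
ring [0.6245 0.289  0.032 ] 0.0003561148581157948 [0.6247 0.2896 0.03  ] [0.6256 0.2915 0.03  ]
0 0 [625.9587  82.7515] [195.5906 172.4928]
1 1 [649.5004  46.2318] [144.4383 118.1902]
1 -1 [685.3846  96.9836] [251.4791 121.5013]
-1 1 [567.362  68.718] [139.3162 223.8364]
-1 -1 [601.4458 120.7777] [246.9773 227.0442]
slide cm [41.9816 -0.5557  5.9236] turn [ 0.0682 -0.0312 -0.0537]
```

Request:
arm_command(gripper=[4.5,4.5,4.5,4.5,4.5], slide=[[5.8,0,0],[11.6,-0.1,0],[17.4,-0.2,0],[23.2,-0.3,0],[29,-0.4,0]], turn=[[0,0,0],[0,0,0],[0,0,0],[0,0,0],[0,0,0]])

```text
clock: 32.55
position: [0.4466, 0.2124, 0.2086]
tool_rot: [3.141, -0.0, 1.572]
force: [0.6, -0.1, 0.4]
grip_width: 0.0449
```

Request:
arm_command(gripper=[4.5,4.5,4.5,4.5,4.5], slide=[[5.5,0,1],[10,0,4],[13.1,0,7],[13.1,0,8.5],[13.1,0,8.5]], turn=[[0,0,0],[0,0,0],[0,0,0],[0,0,0],[0,0,0]])

```text
clock: 33.17
position: [0.4464, 0.3398, 0.1226]
tool_rot: [-3.14, 0.002, 1.571]
force: [0.7, -1.0, 0.3]
grip_width: 0.0451
```

Request:
arm_command(gripper=[4.5,4.5], slide=[[0,0,0],[0,0,0]], turn=[[0,0,0],[0,0,0]])

```text
clock: 33.42
position: [0.4474, 0.34, 0.1245]
tool_rot: [3.141, -0.001, 1.57]
force: [-0.4, -0.3, 0.1]
grip_width: 0.0448
```

Run:
```python
from h import *
print(bot.observe()['position'],bot.observe()['force']); go(.445,.339,.034,90)
S=vision.grab_frame('side');S0=cv2.imread('pics/S7.png')
cv2.imwrite('pics/S8.png',S)
x,y=206,188
t=S0[y-14:y+14,x-20:x+10]; r=cv2.matchTemplate(S[y-40:y+40,x-40:x+40],t,cv2.TM_CCOEFF_NORMED); _,v,_,l=cv2.minMaxLoc(r); print(v,l[0]-20,l[1]-26)
```

```text
[0.4474 0.34   0.1245] [-0.4131 -0.3362  0.0666]
slide cm [-0.1071 -0.2476  9.0494] turn [ 0.0552 -0.0643 -0.0649]
0.9437500238418579 0 0
```

Descend slowly and grip the handle.

Request:
arm_command(gripper=[4.5,4.5,4.5,4.5], slide=[[-0.1,-0.2,3],[-0.1,-0.2,6],[-0.1,-0.2,9],[-0.1,-0.2,9]], turn=[[0,0,0],[0,0,0],[0,0,0],[0,0,0]])

```text
clock: 33.98
position: [0.4443, 0.3383, 0.0326]
tool_rot: [-3.14, 0.002, 1.57]
force: [-0.2, -1.0, -0.0]
grip_width: 0.0447
```

Request:
arm_command(gripper=[1.2,1.2,1.2,1.2,1.2], slide=[[0,0,0],[0,0,0],[0,0,0],[0,0,0],[0,0,0]], turn=[[0,0,0],[0,0,0],[0,0,0],[0,0,0],[0,0,0]], force=80)

```text
clock: 34.6
position: [0.4455, 0.3395, 0.035]
tool_rot: [3.14, -0.001, 1.57]
force: [-0.7, -1.4, 6.4]
grip_width: 0.0182
```

Request:
arm_command(gripper=[1.2,1.2,1.2,1.2,1.2], slide=[[0,0,-2],[0,0,-5],[0,0,-8],[0,0,-8],[0,0,-8]], turn=[[0,0,0],[0,0,0],[0,0,0],[0,0,0],[0,0,0]])

```text
clock: 35.22
position: [0.4447, 0.3392, 0.1136]
tool_rot: [3.142, -0.0, 1.571]
force: [0.8, -0.0, -2.4]
grip_width: 0.018
```

Run:
```python
from h import *
print(bot.observe()); go(.625,.290,.114,90)
T=vision.grab_frame('top');S=vision.grab_frame('side'); cv2.imwrite('pics/T9.png',T);cv2.imwrite('pics/S9.png',S)
r=lambda im,x,y,w,h,k:cv2.resize(im[y:y+h,x:x+w],(w*k,h*k),interpolation=2)
cv2.imwrite('pics/v9.png',np.hstack([r(S,170,120,70,100,5),r(T,90,250,80,100,5)]))
```

```text
{'clock': 35.225, 'qpos': array([-1.0866,  0.6291,  0.4698,  1.893 , -0.418 ,  0.7169, -0.3742]), 'qd': array([ 0.0045,  0.0187, -0.006 ,  0.004 , -0.0005, -0.0035, -0.0001]), 'joint_efforts': array([ -0.1776, -88.2771,  14.7287, -27.2065,   0.0635,   0.0525,
        -0.0347]), 'position': array([0.4447, 0.3392, 0.1136]), 'tool_rot': array([ 3.1415, -0.0005,  1.5706]), 'force': array([ 0.8444, -0.0331, -2.4311]), 'moment': array([ 0.0064, -0.0056, -0.0133]), 'grip_width': 0.01801190784389851}
slide cm [-4.9212 18.0356 -0.0376] turn [ 0.0042 -0.0283 -0.0084]
```

View pics/v9.png

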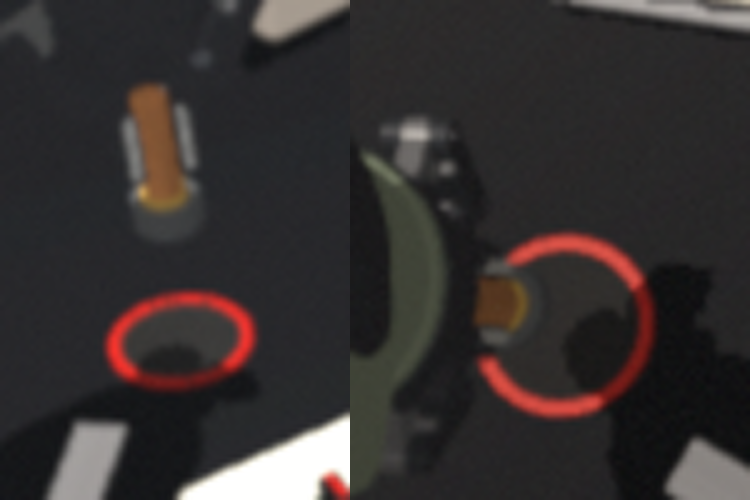

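Request:
arm_command(gripper=[1.2,1.2,1.2,1.2,1.2], slide=[[-1.2,4.5,0],[-2.4,9,0],[-3.7,13.5,0],[-4.9,18,0],[-4.9,18,2]], turn=[[0,0,0],[0,0,0],[0,0,0],[0,0,0],[0,0,0]])

```text
clock: 35.95
position: [0.6282, 0.2873, 0.0932]
tool_rot: [3.139, 0.001, 1.567]
force: [-0.8, 0.1, -1.8]
grip_width: 0.018
```

Request:
arm_command(gripper=[1.2,1.2,1.2], slide=[[0,0,0],[0,0,0],[0,0,0]], turn=[[0,0,0],[0,0,0],[0,0,0]])

```text
clock: 36.33
position: [0.6245, 0.2907, 0.0942]
tool_rot: [3.141, -0.001, 1.571]
force: [-0.4, -0.2, -3.2]
grip_width: 0.0179
```

Run:
```python
from h import *
print(bot.observe()['position'],bot.observe()['force']); go(.625,.290,.075,90)
T=vision.grab_frame('top');S=vision.grab_frame('side'); cv2.imwrite('pics/T10.png',T);cv2.imwrite('pics/S10.png',S)
r=lambda im,x,y,w,h,k:cv2.resize(im[y:y+h,x:x+w],(w*k,h*k),interpolation=2)
o=np.hstack([r(S,235,110,80,90,5),r(T,120,180,80,90,5)])
p=proj('side',np.append(bot.observe()['position'][:2],bot.observe()['position'][2]-.034)); print('face',p,'ring',proj('side',[.625,.29,.03]))
cv2.imwrite('pics/v10.png',o)
```

```text
[0.6245 0.2907 0.0942] [-0.3893 -0.1866 -3.1771]
slide cm [-0.0705  0.046   1.9153] turn [ 0.0232 -0.0301  0.027 ]
face [275.6191 162.6426] ring [276.3814 171.7323]
```

View pics/v10.png

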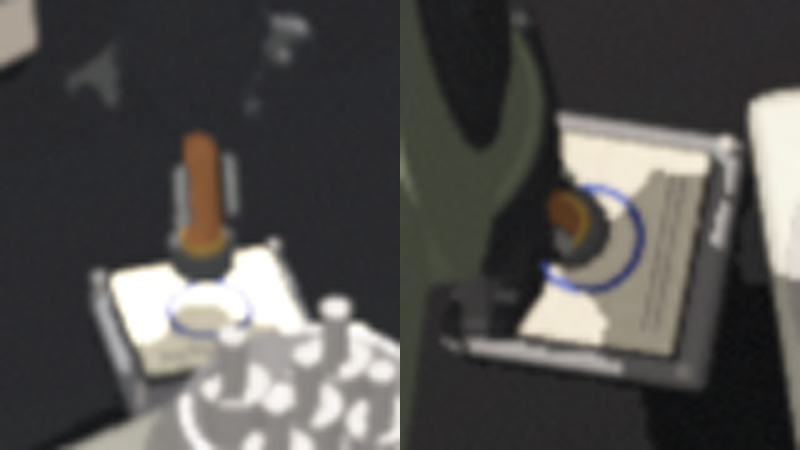

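Request:
arm_command(gripper=[1.2,1.2,1.2,1.2], slide=[[0,0,1.2],[0,0,2.4],[0,0,2.4],[0,0,2.4]], turn=[[0,0,0],[0,0,0],[0,0,0],[0,0,0]])

```text
clock: 36.92
position: [0.625, 0.2898, 0.0694]
tool_rot: [-3.142, 0.0, 1.57]
force: [-0.4, 0.7, -1.1]
grip_width: 0.0184
```

Request:
arm_command(gripper=[1.2,1.2,1.2,1.2], slide=[[0,0,0.2],[0,0,0.4],[0,0,0.6],[0,0,0.6]], turn=[[0,0,0],[0,0,0],[0,0,0],[0,0,0]])

```text
clock: 37.42
position: [0.6249, 0.29, 0.0636]
tool_rot: [3.141, -0.0, 1.57]
force: [-1.7, -0.2, 1.0]
grip_width: 0.0183
```

Request:
arm_command(gripper=[1.2,1.2,1.2,1.2], slide=[[0,0,0.1],[0,0,0.2],[0,0,0.3],[0,0,0.3]], turn=[[0,0,0],[0,0,0],[0,0,0],[0,0,0]])

```text
clock: 37.92
position: [0.625, 0.29, 0.0607]
tool_rot: [3.141, -0.0, 1.57]
force: [-1.5, -1.1, 7.5]
grip_width: 0.0182
```

Run:
```python
from h import *
for i in range(4):
    S=vision.grab_frame('side'); o=bot.observe(); print(o['position'],o['force'])
```

```text
[0.625  0.29   0.0608] [-3.2493 -0.7078  7.0596]
[0.625  0.29   0.0608] [-1.6524 -0.7223  6.7555]
[0.625  0.29   0.0609] [-1.8682 -0.8853  6.7699]
[0.625  0.29   0.0608] [-2.0889 -0.2631  7.3501]
```

Request:
arm_command(gripper=[1.2,1.2,1.2,1.2], slide=[[0,0,0],[0,0,0],[0,0,0],[0,0,0]], turn=[[0,0,0],[0,0,0],[0,0,0],[0,0,0]])

```text
clock: 38.62
position: [0.625, 0.29, 0.0608]
tool_rot: [3.141, -0.0, 1.57]
force: [-2.1, 0.4, 5.6]
grip_width: 0.0182
```

Request:
arm_command(gripper=[1.2,1.2,1.2,1.2,1.2], slide=[[0,0,-0.5],[0,0,-1],[0,0,-2.5],[0,0,-5.5],[0,0,-5.5]], turn=[[0,0,0],[0,0,0],[0,0,0],[0,0,0],[0,0,0]])

```text
clock: 39.25
position: [0.6261, 0.2903, 0.1184]
tool_rot: [3.138, -0.002, 1.57]
force: [1.2, -0.7, -1.4]
grip_width: 0.0184
```

Run:
```python
from h import *
print(bot.observe()['position']); go(.438,.338,.115,90)
```

```text
[0.6261 0.2903 0.1184]
slide cm [  4.7565 -18.8116   0.2855] turn [ 0.1918 -0.0975 -0.0349]
```

Request:
arm_command(gripper=[1.2,1.2,1.2,1.2,1.2], slide=[[1.2,-4.7,0],[2.4,-9.4,0],[3.6,-14.1,0],[4.8,-18.7,0],[4.8,-18.7,0]], turn=[[0,0,0],[0,0,0],[0,0,0],[0,0,0],[0,0,0]])

```text
clock: 39.88
position: [0.4344, 0.3395, 0.1153]
tool_rot: [-3.139, -0.0, 1.574]
force: [0.9, -0.6, -1.8]
grip_width: 0.0184
```

Request:
arm_command(gripper=[1.2,1.2,1.2,1.2], slide=[[0,0,3],[0,0,5.5],[0,0,5.5],[0,0,5.5]], turn=[[0,0,0],[0,0,0],[0,0,0],[0,0,0]])

```text
clock: 40.38
position: [0.4385, 0.338, 0.0612]
tool_rot: [3.141, -0.0, 1.57]
force: [-0.1, 0.2, -1.8]
grip_width: 0.0181
```

Run:
```python
from h import *
print(bot.observe()['position'],bot.observe()['force']); go(.438,.338,.0355,90)
```

```text
[0.4385 0.338  0.0612] [-0.0897  0.2492 -1.7938]
slide cm [ 0.0041 -0.0561  2.5741] turn [ 0.0372 -0.0117 -0.0602]
```

Request:
arm_command(gripper=[1.2,1.2,1.2,1.2], slide=[[0,0,1.5],[0,0,2.3],[0,0,2.5],[0,0,2.5]], turn=[[0,0,0],[0,0,0],[0,0,0],[0,0,0]])

```text
clock: 40.88
position: [0.4379, 0.338, 0.0355]
tool_rot: [-3.142, 0.0, 1.57]
force: [-0.2, 0.3, -1.0]
grip_width: 0.0183
```

Request:
arm_command(gripper=[1.2,1.2,1.2], slide=[[0,0,0.05],[0,0,0.1],[0,0,0.1]], turn=[[0,0,0],[0,0,0],[0,0,0]])

```text
clock: 41.25
position: [0.4381, 0.3382, 0.035]
tool_rot: [3.141, -0.001, 1.57]
force: [-2.9, -1.9, 10.0]
grip_width: 0.0182
```

Request:
arm_command(gripper=[4.5,4.5,4.5,4.5,4.5], slide=[[0,0,0],[0,0,0],[0,0,0],[0,0,-1],[0,0,-3]], turn=[[0,0,0],[0,0,0],[0,0,0],[0,0,0],[0,0,0]])

```text
clock: 41.88
position: [0.4377, 0.3378, 0.0649]
tool_rot: [-3.141, 0.001, 1.57]
force: [0.6, -0.1, 0.7]
grip_width: 0.0449
```

Request:
arm_command(gripper=[4.5,4.5,4.5,4.5], slide=[[0,0,-5],[0,0,-10],[0,0,-15],[0,0,-15]], turn=[[0,0,0],[0,0,0],[0,0,0],[0,0,0]])

```text
clock: 42.38
position: [0.4391, 0.3388, 0.2184]
tool_rot: [3.138, -0.004, 1.57]
force: [-0.7, 0.3, -0.1]
grip_width: 0.0449
```

Request:
arm_command(gripper=[4.5,4.5,4.5,4.5,4.5], slide=[[-5.5,0,0],[-11,0,0],[-16.5,0,0],[-22,0,0],[-27.5,0,0]], turn=[[0,0,0],[0,0,0],[0,0,0],[0,0,0],[0,0,0]])

```text
clock: 43.0
position: [0.4372, 0.0613, 0.2145]
tool_rot: [-3.141, -0.0, 1.571]
force: [1.1, 0.2, 0.2]
grip_width: 0.0449
```

Request:
arm_command(gripper=[4.5,4.5,4.5,4.5,4.5], slide=[[-5.5,0,0],[-11,0,0],[-16.5,0,0],[-22,0,0],[-22,0,0]], turn=[[0,0,0],[0,0,0],[0,0,0],[0,0,0],[0,0,0]])

```text
clock: 43.62
position: [0.4365, -0.161, 0.2145]
tool_rot: [-3.141, 0.001, 1.564]
force: [-0.2, 0.8, -0.4]
grip_width: 0.045
```

Run:
```python
from h import *
T=vision.grab_frame('top');S=vision.grab_frame('side'); cv2.imwrite('pics/T11.png',T);cv2.imwrite('pics/S11.png',S)
print(bot.observe()['position'])
S7=cv2.imread('pics/S7.png');T7=cv2.imread('pics/T7.png')
def m(n,A,B,x,y,w,h):
    r=cv2.matchTemplate(B[y-25:y+h+25,x-25:x+w+25],A[y:y+h,x:x+w],cv2.TM_CCOEFF_NORMED); _,v,_,l=cv2.minMaxLoc(r); print(n,round(v,3),l[0]-25,l[1]-25)
m("pot top",T7,T,205,195,60,60); m("knob top",T7,T,235,290,28,36)
m("stamp side",S7,S,197,161,16,20); m("card top",T7,T,132,203,50,50); m("stamp top",T7,T,116,303,14,14); m('rest top',T7,T,113,325,30,10)
# stamp handle by colour
for n,I in (("top",T),("side",S)):
    h=cv2.cvtColor(I,cv2.COLOR_BGR2HSV); k=cv2.inRange(h,(8,110,110),(16,220,255)); x0,y0=(105,285) if n=="top" else (180,150)
    q=np.argwhere(k[y0:y0+60,x0:x0+60]); print(n,len(q),q.mean(0)[::-1]+[x0,y0],q.min(0)[::-1]+[x0,y0])
```

```text
[ 0.4372 -0.1572  0.2142]
pot top 1.0 0 0
knob top 1.0 0 0
stamp side 0.965 -3 1
card top 1.0 0 0
stamp top 0.736 -1 3
rest top 0.994 0 0
top 80 [122.325  314.0125] [118 309]
side 159 [202.6415 173.2642] [198 163]
```

Run:
```python
from h import *
T=cv2.imread('pics/T11.png'); h=cv2.cvtColor(T[285:335,225:275],cv2.COLOR_BGR2HSV)
r=np.argwhere(cv2.inRange(h,(0,110,90),(6,255,255))|cv2.inRange(h,(174,110,90),(180,255,255)))[:,::-1]+[225,285]
g=np.argwhere(cv2.inRange(h,(45,60,80),(80,255,255)))[:,::-1]+[225,285]
c=np.array([.4567,.0867]); print(len(r),len(g),r.min(0),r.max(0))
tip=r[r[:,0]<r[:,0].min()+3].mean(0)
for p in(tip,g.mean(0)):
    d=atz('top',p,.063)[:2]-c; print(p,np.degrees(np.arctan2(d[1],d[0])))
d=atz('top',r[r[:,0]>r[:,0].max()-3].mean(0),.092)[:2]-atz('top',tip,.063)[:2]; print(d)
from workcell import job_done
print(job_done())
```

```text
35 4 [235 307] [247 311]
[235.8 310.4] 103.17132503811642
[231.5 311. ] 102.18956346183444
[ 0.0048 -0.0232]
the job is handed in; nothing more can be done
None
```

The balance check is finished and handed in at about 44 s of the 210 s allowed. No verdict was reported.

- **Zero knob:** I turned it until the red pointer sat on the green mark, with the pot still empty. The last image puts pointer and mark about 1° apart; the limit is about 5°.
- **Weights:** All five steel weights are upright on the pot floor, one in the middle and four round it. In the side view, the two knob tops I compared sat within 1–2 px (enlarged view) of where they should be. The pot looked the same in the final picture as before stamping. I did not grasp the brass weight or the coloured look-alikes, but did not check the bystanders again at the end.
- **Stamp:** I pressed in the middle of the ring at about 9 N, roughly 4.3 mm of travel, and held it for over 1 s. I then lifted it straight off and stood it on the rest within a few mm of its centre. In the final images the card plate was back up and the stamp was standing at the expected place.

**Checks that disagreed:**
- My first camera estimate of the knob was about 4 mm off, which caused a 16 N side force on gripping. I corrected it before turning.
- Setting the stamp down on the rest briefly read about 10 N, slightly firmer than intended.
- The final top-view match for the stamp was weak (0.74), but the colour and side-view checks agreed with it being on the rest.

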